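# Lock the clamp post with the long T-key

### The job

Take the long red-handled T-key out of its stand, lower it down the deep shaft of the clamp post with the red rim until its socket sits fully home over the square stem at the bottom, then turn it clockwise (seen from above) to the stem's stop, a bit over 60 degrees, to lock the post. Let go and leave the key standing upright in the shaft. Leave the short blue key standing in its stand.

Things in the scene. Friction and masses are not known exactly. Their poses are not given: they have to be found in the camera images.
- key_grip (a point): Long T-key, loose, 0.35 kg: red crossbar 100 long (y), 14 thick (x, pinch here), 16 high; this point is its middle. z is up the 12 mm shank. Foot 165 mm below: steel socket 31 mm square outside, 23 inside, 30 deep, sides parallel to the bar. Stands upright in a fixed grey block 56 mm square, 50 high, in a well 40 deep, 37 wide: lift straight up over 50 mm. The two key stands swap places.
- stem_foot (a point): Axis of the brass stem, on the shaft floor, 12 mm above the table; x, y along the stem's sides. Stem 20 mm square, from 14 mm up tapering to 8 at its top, 26 mm up, so it centres the socket; any quarter position fits. Key home: crossbar middle 165 mm above. Fixed cream post, red rim, 94 mm square, 125 high, shaft 58 mm square, 113 deep. A like post with a blue rim is not used; they swap places.
- lock_stem (a joint): Turn of that stem, rad, growing clockwise from above: 0 unlocked and square with the post (it starts at 0 to 0.1), 1.13 (65 degrees) hard stop, locked. Stays where left; friction about 0.1 N m. The socket has about 9 degrees of play either way, so turn the key about 75 degrees from square to reach the stop.
- short_grip (a point): Bystander, short T-key: blue crossbar 80 mm long (y), 14 thick, 16 high; this point is the bar's middle, 110 mm above the table, z up. Stands loose in its own fixed grey block, 56 mm square, 40 high.

How it is judged (in metres and radians):
On the way:
1. the long key stands fully home on the square stem of the red-rimmed post, before the stem is turned far (horizontal distance between key_grip and stem_foot below 0.03 m and distance between key_grip and stem_foot below 0.172 m and angle between key_grip's own z axis and vertical below 0.175 rad and value of joint lock_stem below 0.5 rad), for 0.2 s.
At the end, for the whole second after the job is handed in: The stem of the red-rimmed post is turned clockwise past 0.87 rad (50 degrees; the stop is at 65), and the long key stands at rest on it, fully home (crossbar middle within 172 mm of the stem's foot), within 30 mm of the stem's axis and within 10 degrees of upright (value of joint lock_stem above 0.87 rad and horizontal distance between key_grip and stem_foot below 0.03 m and distance between key_grip and stem_foot below 0.172 m and angle between key_grip's own z axis and vertical below 0.175 rad and linear speed of long_key below 0.05 m/s); the robot touches nothing.
It fails at once if the short blue key is tipped over or moved from its stand (angle between short_grip's own z axis and vertical above 0.5 rad or distance of short_grip from where it was at the start of the episode above 0.05 m).
It also fails if it takes over 50 s, if anything falls off the work surface, if the arm or the gripper's body presses on something with over 40 N, if the wrist force passes 120 N, or if a joint passes its speed limit or range.

### The arm

A 6-joint arm with a two-finger parallel gripper is mounted at the origin on the work surface. World frame = base frame: x ahead of the robot, y to its left, z up, the work surface at z = 0. Lengths are in mm, angles in rad, forces in N, time in s.
With the tool pointing down it reaches from about 350 to 775 mm from the base axis. Payload 7.3 kg.
Tool frame: the origin (TCP) lies on the centre line of the jaws, within the pads' length; the fingertips stand 11 mm ahead of it and the grasp point (between the pads) lies 8 mm behind it (bot.tip_extent is the distance from the TCP to the fingertips, in mm); z points along the fingers, y is the line along which they close (so a half turn about z gives the same grasp; the last joint's range is limited). The gripper opens to 92 mm and grips with 3 to 60 N. Pads are 19 mm wide; open, the fingers measure 130 mm over their backs; the gripper's body (75 mm by 190 mm) begins 47 mm behind the grasp point.
Start: joints at [0.973, 0.342, 1.524, -0, 1.275, -0.146], TCP at [229.196, 472.348, 237.741] pointing down, gripper open.
Joint ranges: [-2.53, 2.53], [-0.77, 2.02], [0.04, 2.7], [-1, 4.14], [0.28, 2.66], [-3.11, 3.11]. Speed limits (rad/s): [2.57, 2.57, 3.14, 3.14, 3.14, 3.14].

### API

Orientations are given as a 3x3 rotation matrix whose columns are the frame's x, y, z axes.
In Python, from rig import bot gives the robot as it stands. The module is installed in compiled form; this text tells all that it offers.
- The arm moves only by the tool arm_command, never from a script. Its argument "plan" is a list of rows, each a list of 7 numbers: the closure, from -1 (fully open) to 1 (shut), so that 0 is half open, then the shift along the tool's x, y, z in m, then the turn, a rotation vector about the tool's x, y, z in rad. In form: [[gripper, tx, ty, tz, wx, wy, wz], ...]. A call has 1 to 12 rows; each row shifts and turns the commanded pose from where the row before left it, along the tool's axes as they then stand; what a row does not reach is not made up. A row lasts 1/8 s, in which the tool goes at most 62.5 mm and 10.7 degrees, less where a joint would pass 70% of its speed; a pose out of reach is approached as far as the arm can. A call with a gripper value outside its range is refused whole. The fingers move at their own pace and stop on an object; the grip force is fixed at half the most. Time passes only in rows, so rows that do not move let the fingers close. It gives the time, the measured TCP pose, the force, the opening and the grip force at its end, in the units of the state.
- bot.get_obs(): the state, without advancing time (a new reading comes with each control period).
- bot.camera(name): name is "side" or "top"; returns the picture (400x640x3 uint8, red, green, blue); there is no depth.
- bot.get_calibration(name): a dict with "fx", "fy", "cx", "cy" (pixels), "R" (3x3) and "t" (3): a world point X has camera coordinates R X + t. Camera axes: x right, y down, z forward; pixel columns grow to the right and rows downward; lengths in mm; the calibration is good to about 2 mm. A picture is of the moment at which its call begins. get_calibration takes no time and is no camera call.
- bot.finish_job(): hands the job in; it is judged then, once.
The state is a dict: "t": time; "q": joint angles; "qvel": joint speeds; "joint_torque": joint torques, N m; "tool_pos": TCP position; "eef_rot": TCP orientation; "wrist_force": force on the tool from outside, world axes, zero at the start; "moment": the same for the moment, N m; "width": opening from 0.0 (shut) to 1.0 (fully open); "gripper_force": force on a finger pad.
Only numpy, scipy, OpenCV 4.12 (cv2) and the standard library are available. Lean on these libraries where they do the work, as an engineer would, in place of code of your own. Each camera call takes 0.05 s, during which the arm holds its last target. There are 200 camera calls.

## Working session

There is one attempt and no reset: what is moved stays moved. The work goes in short steps, Python scripts to look and compute and a tool call to move; the robot and the scene stay as the last step left them, time stands still between calls to the robot, and variables do not carry over. Pictures are saved under pics/ and viewed, at most 10 in all, crops included, and the job is handed in when it is done.

Besides the shell and the picture viewer there is one more tool, called after "Call:" as name(argument=value, ...), one argument or row to a line, values as JSON. arm_command: Moves the arm, as the interface text tells. Its arguments: {"type":"object","properties":{"plan":{"type":"array","items":{"type":"array","items":{"type":"number"}}}},"required":["plan"]}

```bash
mkdir -p pics; python3 - <<'E'
from rig import bot
import cv2
for n in("top","side"):
    cv2.imwrite(f"pics/{n}0.png",bot.camera(n)[:,:,::-1]); c=bot.get_calibration(n)
    print(n,c)
o=bot.get_obs();print(o["t"],o["eef_rot"],o["tool_pos"],o["width"])
E
```

```text
top {'fx': 430.11935680225736, 'fy': 430.11935680225736, 'cx': 318.39112205329786, 'cy': 213.28565707021306, 'R': array([[-0.01410414, -0.99923851,  0.03637945],
       [-0.9989643 ,  0.01250753, -0.04374795],
       [ 0.04325962, -0.0369588 , -0.99838001]]), 't': array([-18.4964995 , 526.69988357, 798.66142339])}
side {'fx': 418.8852854568923, 'fy': 418.8852854568923, 'cx': 323.2949890694136, 'cy': 195.28761558856525, 'R': array([[-0.9966279 , -0.08031872,  0.0167851 ],
       [-0.0638437 ,  0.63054793, -0.77352006],
       [ 0.05154433, -0.77198329, -0.63354951]]), 't': array([537.10550692, 133.26548341, 699.05738008])}
0.1 [[-8.99661335e-01  4.36587796e-01 -7.60952037e-04]
 [ 4.36588407e-01  8.99660710e-01 -1.08182294e-03]
 [ 2.12287957e-04 -1.30549711e-03 -9.99999125e-01]] [228.99010768 472.05972816 237.13645559] 1.0001550505335826
```

View pics/top0.png

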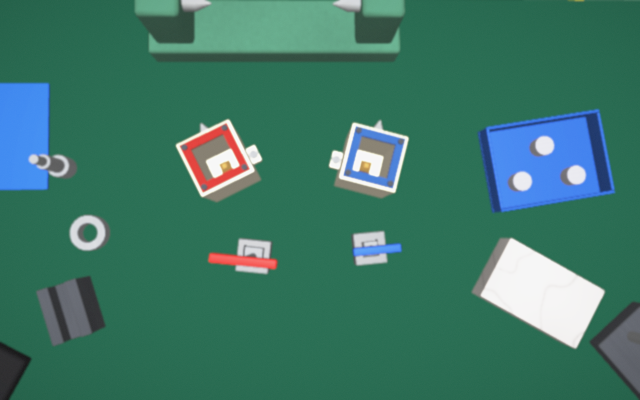

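View pics/side0.png

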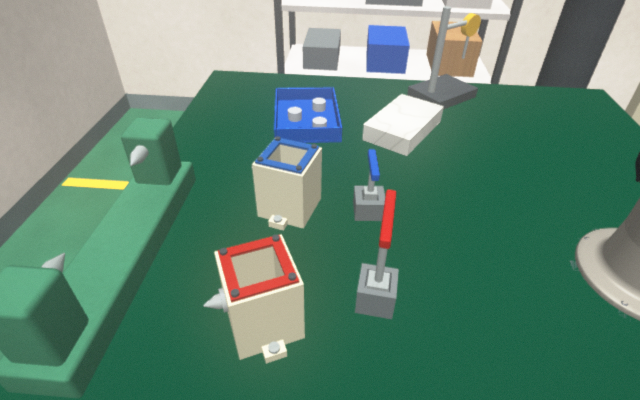

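The top view shows the red post near (218,158), the red bar from (209,258) to (277,265), and the blue key and post to the right. The side view agrees with this. Next I'll enlarge the top view.

```bash
python3 - <<'E'
import cv2
a=cv2.imread("pics/top0.png")
l=cv2.resize(a[110:210,165:275],None,fx=3.6,fy=5.4*0+3.6,interpolation=cv2.INTER_CUBIC)
r=cv2.resize(a[210:310,185:295],None,fx=3.6,fy=3.6,interpolation=cv2.INTER_CUBIC)
cv2.imwrite("pics/crop0.png",cv2.hconcat([l,r]))
E
```

```text
(no output)
```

View pics/crop0.png

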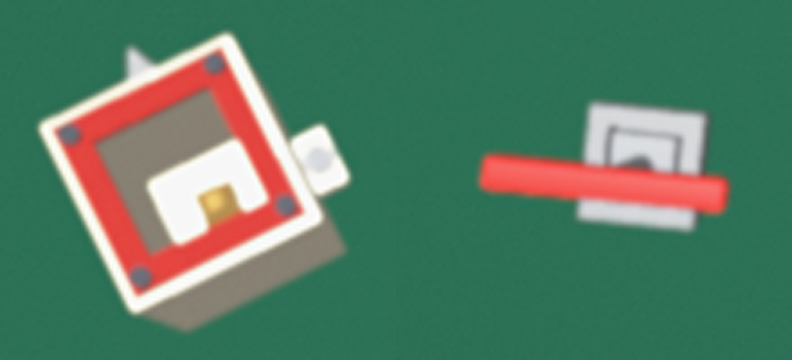

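The crop shows post rim corners at about (228,34), (325,214), (135,312) and (40,126), and the stem top at (218,196). The bar runs from (482,172) to (727,195), and the stand corners are clear.

```bash
cat > h.py <<'E'
import numpy as np
from rig import bot
def ray(n,p,z):
    c=bot.get_calibration(n); R=np.array(c["R"]);t=np.array(c["t"])
    C=-R.T@t; d=R.T@np.array([(p[0]-c["cx"])/c["fx"],(p[1]-c["cy"])/c["fy"],1])
    return C+d*(z-C[2])/d[2]
def proj(n,X):
    c=bot.get_calibration(n); x=np.array(c["R"])@X+np.array(c["t"])
    return c["fx"]*x[0]/x[2]+c["cx"],c["fy"]*x[1]/x[2]+c["cy"]
E
python3 - <<'E'
from h import *
np.set_printoptions(precision=1,suppress=True)
A=lambda u,v:(165+u/3.6,110+v/3.6); B=lambda u,v:(185+(u-396)/3.6,210+v/3.6)
P=np.array([ray("top",A(*p),125) for p in [(228,34),(325,214),(135,312),(40,126)]])
print(P,P.mean(0),[np.linalg.norm(P[i]-P[i-1]) for i in range(4)],[np.degrees(np.arctan2(*(P[i]-P[i-1])[1::-1])) for i in range(4)])
print("stem",ray("top",A(218,196),38))
E1,E2=[ray("top",B(*p),180) for p in [(482,172),(727,195)]]
print("bar",E1,E2,(E1+E2)/2,np.linalg.norm(E1-E2),np.degrees(np.arctan2(*(E1-E2)[1::-1])))
S=np.array([ray("top",B(*p),50) for p in [(590,103),(707,114),(694,230),(578,218)]])
print("stand",S.mean(0),[np.linalg.norm(S[i]-S[i-1]) for i in range(4)],np.degrees(np.arctan2(*(S[0]-S[1])[1::-1])))
print("side: bar",ray("side",(387,243),175),ray("side",(391,193),175))
print("campos", ray("top",(318,213),800))
E
```

```text
[[675.9 122.9 125. ]
 [593.8  80.  125. ]
 [550.6 164.8 125. ]
 [634.6 206.7 125. ]] [613.7 143.6 125. ] [np.float64(93.45345334878164), np.float64(92.57956496452304), np.float64(95.20128641736557), np.float64(93.9162670563733)] [np.float64(-63.790260256510386), np.float64(-152.3772089433133), np.float64(117.03023872448817), np.float64(26.542189330049975)]
stem [616.3 143.1  38. ]
bar [455.6 143.  180. ] [444.5  43.2 180. ] [450.   93.1 180. ] 100.43604834727218 83.68469181033201
stand [449.9  92.6  50. ] [np.float64(56.7970717546687), np.float64(57.91369758656247), np.float64(57.47195888071382), np.float64(57.273849498650456)] 83.76974232085202
side: bar [453.8 140.2 175. ] [444.7  43.4 175. ]
campos [492.3   3.7 800. ]
```

The measurements agree with each other. The key bar is at (450,93) pointing 83.7°, and the post is at (614,144) with its sides at about 27°. I'll rotate the tool to align with the bar, then move over the key.

Call:
arm_command(
  plan=[
    [-1,0,0,0,0,0,0.176],
    [-1,0,0,0,0,0,0.176],
    [-1,0,0,0,0,0,0.176],
    [-1,0,0,0,0,0,0.176],
    [-1,0,0,0,0,0,0.176],
    [-1,0,0,0,0,0,0.176],
    [-1,0,0,0,0,0,0.173],
    [-1,0,0,0,0,0,0],
  ],
)

```text
t: 1.1
tool_pos: [229.1, 472.2, 237.4]
eef_rot: [[0.108, 0.994, -0.0], [0.994, -0.108, -0.001], [-0.001, -0.0, -1.0]]
wrist_force: [0.6, 0.9, 0.0]
width: 0.994
gripper_force: 0.0
```

Call:
arm_command(
  plan=[
    [-1,-0.044,0.0328,0,0,0,0],
    [-1,-0.044,0.0328,0,0,0,0],
    [-1,-0.044,0.0328,0,0,0,0],
    [-1,-0.044,0.0328,0,0,0,0],
    [-1,-0.044,0.0328,0,0,0,0],
    [-1,-0.044,0.0328,0,0,0,0],
    [-1,-0.044,0.0328,0,0,0,0],
    [-1,-0.044,0.0328,0,0,0,0],
    [-1,0,0,0,0,0,0],
    [-1,0,0,0,0,0,0],
  ],
)

```text
t: 2.35
tool_pos: [450.9, 93.9, 237.5]
eef_rot: [[0.108, 0.994, -0.001], [0.994, -0.108, 0.0], [0.0, -0.001, -1.0]]
wrist_force: [-0.9, 1.4, -0.4]
width: 0.999
gripper_force: 0.0
```

```bash
cat >> h.py <<'E'
def todo(xyz,yaw):
    o=bot.get_obs();R=np.array(o["eef_rot"]);p=np.array(o["tool_pos"])
    y=np.degrees(np.arctan2(R[1,1],R[0,1]))
    print("pos",p.round(1),"yaw",y.round(1),"tilt",R[:2,2].round(4),"shift",(R.T@(np.array(xyz)-p)).round(1),"wz",round(np.radians(y-yaw),3),"w",round(o["width"],3),"gf",o["gripper_force"],"F",np.round(o["wrist_force"],1),"M",np.round(o["moment"],2),"t",o["t"])
E
python3 - <<'E'
from h import *; import cv2
todo((450,93,167),-6.3)
cv2.imwrite("pics/side1.png",bot.camera("side")[100:340,200:520,::-1].repeat(2,0).repeat(2,1))
E
```

```text
pos [450.9  93.9 237.5] yaw -6.2 tilt [-0.001   0.0005] shift [-1.  -0.8 70.5] wz 0.001 w 0.999 gf 0.0 F [-0.9  1.4 -0.4] M [-0.09  0.1  -0.01] t 2.35
```

View pics/side1.png

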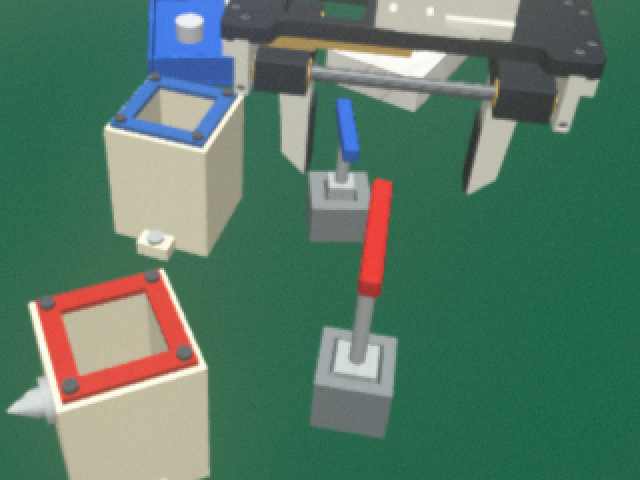

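The side view shows the open fingers straddling the red bar's line from above, bar at about (375,235), with nothing in the way. I'll descend and grip.

Call:
arm_command(
  plan=[
    [-1,-0.001,-0.001,0.02,0,0,0],
    [-1,0,0,0.02,0,0,0],
    [-1,0,0,0.02,0,0,0],
    [-1,0,0,0.0105,0,0,0],
    [-1,0,0,0,0,0,0],
    [1,0,0,0,0,0,0],
    [1,0,0,0,0,0,0],
    [1,0,0,0,0,0,0],
    [1,0,0,0,0,0,0],
    [1,0,0,0,0,0,0],
    [1,0,0,0,0,0,0],
    [1,0,0,0,0,0,0],
  ],
)

```text
t: 3.9
tool_pos: [450.3, 92.8, 167.2]
eef_rot: [[0.11, 0.994, 0.0], [0.994, -0.11, 0.0], [0.0, 0.0, -1.0]]
wrist_force: [0.3, -0.5, 1.1]
width: 0.286
gripper_force: 0.0
```

Call:
arm_command(
  plan=[
    [1,0,0,0,0,0,0],
    [1,0,0,0,0,0,0],
    [1,0,0,0,0,0,0],
  ],
)

```text
t: 4.28
tool_pos: [450.3, 92.8, 167.2]
eef_rot: [[0.11, 0.994, 0.0], [0.994, -0.11, 0.0], [0.0, 0.0, -1.0]]
wrist_force: [0.2, -0.3, -0.1]
width: 0.152
gripper_force: 30.0
```

```bash
python3 - <<'E'
from h import *; todo((450,93,310),-6.3)
E
```

```text
pos [450.3  92.8 167.2] yaw -6.3 tilt [0.0002 0.0001] shift [   0.2   -0.3 -142.8] wz -0.0 w 0.152 gf 29.988340437412262 F [ 0.2 -0.3 -0.1] M [ 0.01 -0.01  0.  ] t 4.275
```

The bar is gripped: opening 14 mm, force 30 N. I'll lift it straight up.

Call:
arm_command(
  plan=[
    [1,0,0,-0.01,0,0,0],
    [1,0,0,-0.02,0,0,0],
    [1,0,0,-0.02,0,0,0],
    [1,0,0,-0.02,0,0,0],
    [1,0,0,-0.02,0,0,0],
    [1,0,0,-0.02,0,0,0],
    [1,0,0,-0.02,0,0,0],
    [1,0,0,-0.013,0,0,0],
    [1,0,0,0,0,0,0],
    [1,0,0,0,0,0,0],
  ],
)

```text
t: 5.52
tool_pos: [449.8, 92.8, 309.4]
eef_rot: [[0.11, 0.994, -0.002], [0.994, -0.11, 0.0], [-0.0, -0.002, -1.0]]
wrist_force: [-0.1, 0.5, -5.1]
width: 0.151
gripper_force: 30.0
```

```bash
python3 - <<'E'
from h import *; todo((614.5,143.5,310),24)
E
```

```text
pos [449.8  92.8 309.4] yaw -6.3 tilt [-0.0017  0.    ] shift [ 68.5 158.1  -0.9] wz -0.529 w 0.151 gf 29.987002909183502 F [-0.1  0.5 -5.1] M [-0.11  0.06  0.04] t 5.525
```

Call:
arm_command(
  plan=[
    [1,0.0085,0.0198,0,0,0,0],
    [1,0.0086,0.0198,0,0,0,0],
    [1,0.0086,0.0198,0,0,0,0],
    [1,0.0086,0.0198,0,0,0,0],
    [1,0.0086,0.0198,0,0,0,0],
    [1,0.0086,0.0198,0,0,0,0],
    [1,0.0085,0.0197,0,0,0,0],
    [1,0.0085,0.0196,0,0,0,0],
    [1,0,0,0,0,0,0],
  ],
)

```text
t: 6.65
tool_pos: [615.5, 143.7, 307.9]
eef_rot: [[0.11, 0.994, -0.003], [0.994, -0.11, -0.0], [-0.001, -0.003, -1.0]]
wrist_force: [-1.1, 0.0, -4.4]
width: 0.153
gripper_force: 30.0
```

Call:
arm_command(
  plan=[
    [1,0,0,0,0,0,-0.106],
    [1,0,0,0,0,0,-0.106],
    [1,0,0,0,0,0,-0.106],
    [1,0,0,0,0,0,-0.106],
    [1,0,0,0,0,0,-0.105],
    [1,0,0,0,0,0,0],
    [1,0,0,0,0,0,0],
    [1,0,0,0,0,0,0],
  ],
)

```text
t: 7.65
tool_pos: [614.8, 143.5, 310.1]
eef_rot: [[-0.406, 0.914, -0.0], [0.914, 0.406, 0.0], [0.0, -0.0, -1.0]]
wrist_force: [0.5, 0.9, -4.4]
width: 0.148
gripper_force: 30.0
```

```bash
python3 - <<'E'
from h import *; import cv2
todo((614.5,143.5,310),24)
cv2.imwrite("pics/side2.png",cv2.resize(bot.camera("side")[100:380,130:410,::-1],None,fx=2.1,fy=2.1,interpolation=cv2.INTER_CUBIC))
p=np.array(bot.get_obs()["tool_pos"])
f=p+[0,0,8-165]
print("exp foot",proj("side",f), "bar",proj("side",p+[0,0,8]))
# aim point: rim corners
for a in range(4):
    t=np.radians(26.8+45+90*a); print("rim",np.round((np.array(proj("side",np.array([614,143.6,125])+66.5*np.array([np.cos(t),np.sin(t),0])))-[130,100])*np.array(2.1)))
print((np.array(proj("side",f))-[130,100])*2.1,(np.array(proj("side",p+[0,0,8]))-[130,100])*2.1)
E
```

```text
pos [614.8 143.5 310.1] yaw 23.9 tilt [-0.0003  0.    ] shift [ 0.1 -0.3  0.1] wz -0.001 w 0.148 gf 29.987059235572815 F [ 0.5  0.9 -4.4] M [-0.07  0.03  0.01] t 7.65
exp foot (np.float64(255.52154814410656), np.float64(248.16041322712547)) bar (np.float64(241.36165867483467), np.float64(133.59403682808824))
rim [210. 426.]
rim [367. 377.]
rim [318. 274.]
rim [177. 311.]
[263.5952511  311.13686778] [233.85948322  70.54747734]
```

View pics/side2.png

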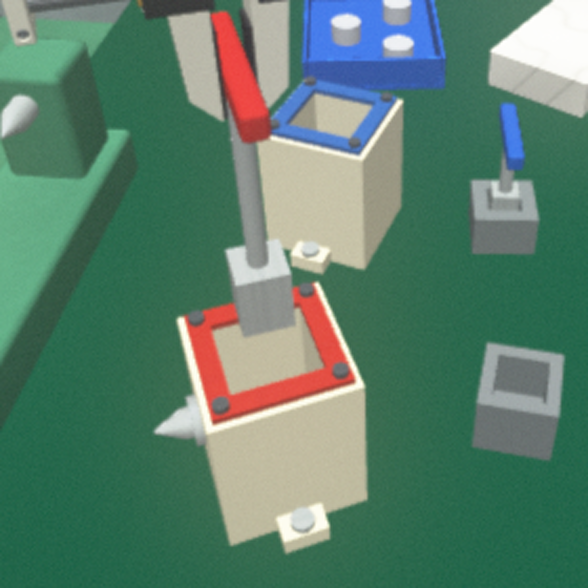

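The key hangs straight with its socket over the shaft (socket bottom near (265,325), rim corners (180,318), (318,284), (364,384), (208,432)). The rim sits about 6 px below my prediction, so I'll check it in a closer crop.

```bash
python3 - <<'E'
from h import *; import cv2
a=bot.camera("side")[205:325,195:325,::-1]
a=cv2.resize(a,None,fx=5,fy=5,interpolation=cv2.INTER_CUBIC)
def m(X,c):
    u,v=proj("side",np.array(X)); cv2.drawMarker(a,(int((u-195+.5)*5),int((v-205+.5)*5)),c,cv2.MARKER_CROSS,14,1)
def sq(c,h,z,ang,col):
    for k in range(4):
        t=np.radians(ang+45+90*k); m([c[0]+h*2**.5*np.cos(t),c[1]+h*2**.5*np.sin(t),z],col)
sq((614,143.6),47,125,26.8,(255,0,0)); sq((614,143.6),29,125,26.8,(255,0,255))
p=bot.get_obs()["tool_pos"]; sq(p,15.5,p[2]+8-165,23.9,(0,255,0)); sq(p,15.5,p[2]+8-135,23.9,(0,255,0))
cv2.imwrite("pics/side3.png",a)
E
```

```text
(no output)
```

View pics/side3.png

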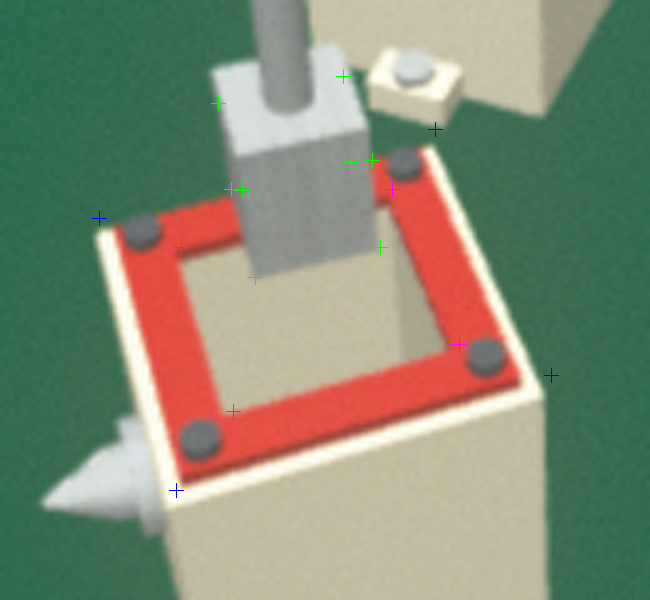

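The socket lands where predicted. The cream edge is a bit lower than I assumed, and the side view suggests the post is 1–2 mm further in +x and +y. That is well inside the 7 mm of capture, so I'll make a small correction and lower to just above the stem.

Call:
arm_command(
  plan=[
    [1,0.001,0.001,0,0,0,0],
    [1,0,0,0.01,0,0,0],
    [1,0,0,0.01,0,0,0],
    [1,0,0,0.01,0,0,0],
    [1,0,0,0.01,0,0,0],
    [1,0,0,0.01,0,0,0],
    [1,0,0,0.012,0,0,0],
    [1,0,0,0.012,0,0,0],
    [1,0,0,0.012,0,0,0],
    [1,0,0,0.012,0,0,0],
    [1,0,0,0.012,0,0,0],
    [1,0,0,0,0,0,0],
  ],
)

```text
t: 9.25
tool_pos: [614.8, 144.8, 198.9]
eef_rot: [[-0.407, 0.913, -0.002], [0.914, 0.407, -0.0], [0.001, -0.002, -1.0]]
wrist_force: [-0.0, 0.3, -4.7]
width: 0.152
gripper_force: 30.0
```

Call:
arm_command(
  plan=[
    [1,0,0,0.004,0,0,0],
    [1,0,0,0.004,0,0,0],
    [1,0,0,0.004,0,0,0],
    [1,0,0,0,0,0,0],
  ],
)

```text
t: 9.75
tool_pos: [615.2, 144.8, 187.9]
eef_rot: [[-0.407, 0.913, -0.001], [0.913, 0.407, 0.0], [0.0, -0.001, -1.0]]
wrist_force: [0.5, 0.4, -4.4]
width: 0.149
gripper_force: 30.0
```

```bash
python3 - <<'E'
from h import *; todo((615.5,145,169),24)
E
```

```text
pos [615.2 144.8 187.9] yaw 24.0 tilt [-0.0006  0.    ] shift [ 0.   0.3 18.9] wz 0.0 w 0.149 gf 29.987172782421112 F [ 0.5  0.4 -4.4] M [-0.07  0.08  0.07] t 9.75
```

There is no contact force with the socket already around the stem tip. I'll continue gently.

Call:
arm_command(
  plan=[
    [1,0,0,0.004,0,0,0],
    [1,0,0,0.004,0,0,0],
    [1,0,0,0.003,0,0,0],
    [1,0,0,0,0,0,0],
  ],
)

```text
t: 10.25
tool_pos: [615.3, 144.8, 176.8]
eef_rot: [[-0.407, 0.914, -0.001], [0.914, 0.407, -0.0], [0.0, -0.001, -1.0]]
wrist_force: [0.6, 0.4, -5.1]
width: 0.149
gripper_force: 30.0
```

Call:
arm_command(
  plan=[
    [1,0,0,0.003,0,0,0],
    [1,0,0,0.003,0,0,0],
    [1,0,0,0,0,0,0],
  ],
)

```text
t: 10.62
tool_pos: [615.5, 144.8, 171.3]
eef_rot: [[-0.407, 0.913, 0.0], [0.913, 0.407, 0.0], [-0.0, 0.0, -1.0]]
wrist_force: [0.6, 0.2, -1.8]
width: 0.151
gripper_force: 30.0
```

```bash
python3 - <<'E'
from h import *; todo((615.5,145,169),24)
E
```

```text
pos [615.5 144.8 171.3] yaw 24.0 tilt [0.0002 0.0001] shift [0.1 0.1 2.3] wz 0.0 w 0.151 gf 29.98730957508087 F [ 0.6  0.2 -1.8] M [-0.04  0.    0.01] t 10.625
```

Call:
arm_command(
  plan=[
    [1,0,0,0.0015,0,0,0],
    [1,0,0,0.0015,0,0,0],
    [1,0,0,0,0,0,0],
    [1,0,0,0,0,0,0],
  ],
)

```text
t: 11.12
tool_pos: [616.3, 145.0, 171.2]
eef_rot: [[-0.407, 0.913, 0.004], [0.913, 0.407, 0.0], [-0.001, 0.004, -1.0]]
wrist_force: [-2.5, -0.3, 10.8]
width: 0.149
gripper_force: 30.0
```

```bash
python3 - <<'E'
from h import *; todo((615.5,145,169),24)
E
```

```text
pos [616.3 145.  171.2] yaw 24.0 tilt [0.0042 0.0005] shift [ 0.3 -0.7  2.2] wz 0.0 w 0.149 gf 29.98914510011673 F [-2.5 -0.3 10.8] M [-0.22  0.66  0.02] t 11.125
```

Contact with about 15 N, at roughly 2 mm above nominal, which may be grip strain. I'll open to let the key settle, then check it.

Call:
arm_command(
  plan=[
    [0,0,0,0,0,0,0],
    [0,0,0,0,0,0,0],
    [0,0,0,0,0,0,0],
    [0,0,0,0,0,0,0],
    [0,0,0,0,0,0,0],
  ],
)

```text
t: 11.75
tool_pos: [615.4, 144.8, 168.1]
eef_rot: [[-0.407, 0.913, -0.0], [0.913, 0.407, 0.0], [0.0, -0.0, -1.0]]
wrist_force: [0.3, 0.6, -0.2]
width: 0.5
gripper_force: 0.0
```

```bash
python3 - <<'E'
from h import *; import cv2
todo((615.5,145,169),24)
a=bot.camera("side")[160:310,180:330,::-1]
a=cv2.resize(a,None,fx=4,fy=4,interpolation=cv2.INTER_CUBIC)
for z in (169,177,185):
  for s in (-50,0,50):
    t=np.radians(114); u,v=proj("side",np.array([615.5+s*np.cos(t),145+s*np.sin(t),z])); cv2.drawMarker(a,(int((u-180+.5)*4),int((v-160+.5)*4)),(0,255,0),cv2.MARKER_CROSS,10,1)
cv2.imwrite("pics/side4.png",a)
E
```

```text
pos [615.4 144.8 168.1] yaw 24.0 tilt [-0.0002  0.    ] shift [ 0.1  0.1 -0.9] wz 0.0 w 0.5 gf 0.0 F [ 0.3  0.6 -0.2] M [-0.03  0.03  0.01] t 11.75
```

View pics/side4.png

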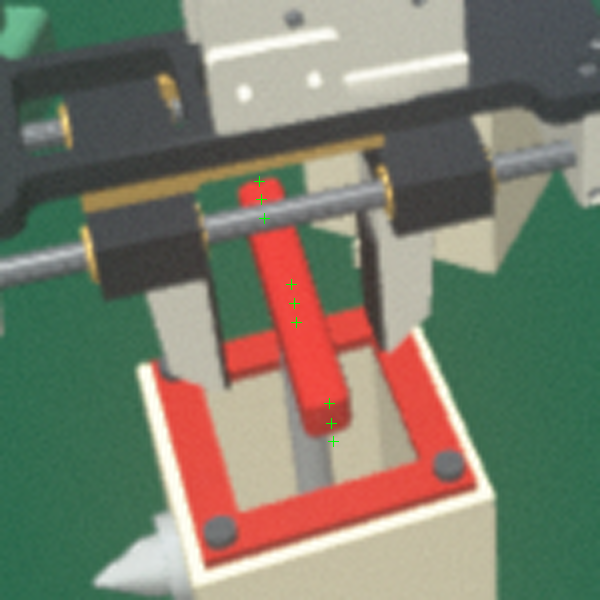

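The side view shows the key upright, with the near bar end at (328,400–435) matching the predicted home height (403–441) within about 1 mm. I'll re-grip and turn clockwise.

Call:
arm_command(
  plan=[
    [0,0,0.0005,-0.001,0,0,0],
    [1,0,0,0,0,0,0],
    [1,0,0,0,0,0,0],
    [1,0,0,0,0,0,0],
    [1,0,0,0,0,0,0],
    [1,0,0,0,0,0,0],
    [1,0,0,0,0,0,0],
    [1,0,0,0,0,0,0],
  ],
)

```text
t: 12.8
tool_pos: [615.9, 145.0, 169.2]
eef_rot: [[-0.407, 0.913, -0.0], [0.913, 0.407, 0.0], [0.0, 0.0, -1.0]]
wrist_force: [-0.1, -0.1, -0.4]
width: 0.15
gripper_force: 30.0
```

Call:
arm_command(
  plan=[
    [1,0,0,0,0,0,0.1],
    [1,0,0,0,0,0,0.1],
    [1,0,0,0,0,0,0.1],
    [1,0,0,0,0,0,0.1],
    [1,0,0,0,0,0,0.1],
    [1,0,0,0,0,0,0.1],
    [1,0,0,0,0,0,0],
  ],
)

```text
t: 13.68
tool_pos: [615.7, 145.0, 169.2]
eef_rot: [[0.179, 0.984, -0.0], [0.984, -0.179, -0.0], [-0.0, -0.0, -1.0]]
wrist_force: [-0.5, -1.0, 1.1]
width: 0.151
gripper_force: 30.0
```

```bash
python3 - <<'E'
from h import *; todo((615.5,145,169),-49)
E
```

```text
pos [615.7 145.  169.2] yaw -10.3 tilt [-0.0004 -0.0001] shift [-0.  -0.2  0.2] wz 0.675 w 0.151 gf 29.998923540115356 F [-0.5 -1.   1.1] M [-0.22  0.29 -0.03] t 13.675
```

Call:
arm_command(
  plan=[
    [1,0,0,0,0,0,0.1],
    [1,0,0,0,0,0,0.1],
    [1,0,0,0,0,0,0.1],
    [1,0,0,0,0,0,0.1],
    [1,0,0,0,0,0,0.1],
    [1,0,0,0,0,0,0],
  ],
)

```text
t: 14.42
tool_pos: [615.7, 145.1, 169.3]
eef_rot: [[0.627, 0.779, -0.0], [0.779, -0.627, 0.0], [-0.0, -0.0, -1.0]]
wrist_force: [-1.5, 0.0, 1.2]
width: 0.15
gripper_force: 30.0
```

```bash
python3 - <<'E'
from h import *; todo((615.5,145,169),-49)
E
```

```text
pos [615.7 145.1 169.3] yaw -38.9 tilt [-0.0004  0.    ] shift [-0.2 -0.1  0.3] wz 0.177 w 0.15 gf 29.99903440475464 F [-1.5  0.   1.2] M [-0.11  0.5   0.01] t 14.425
```

Call:
arm_command(
  plan=[
    [1,0,0,0,0,0,0.06],
    [1,0,0,0,0,0,0.06],
    [1,0,0,0,0,0,0.05],
    [1,0,0,0,0,0,0],
  ],
)

```text
t: 14.92
tool_pos: [615.7, 145.1, 169.3]
eef_rot: [[0.75, 0.662, -0.0], [0.662, -0.75, 0.0], [-0.0, -0.0, -1.0]]
wrist_force: [-1.7, -0.5, 1.2]
width: 0.153
gripper_force: 30.0
```

```bash
python3 - <<'E'
from h import *; todo((615.5,145,169),-49)
E
```

```text
pos [615.7 145.1 169.3] yaw -48.6 tilt [-0.0004  0.0001] shift [-0.2 -0.1  0.3] wz 0.008 w 0.153 gf 30.006920993328094 F [-1.7 -0.5  1.2] M [-0.08  0.61  0.08] t 14.925
```

Moment about z is only about 0.08 N m, so the stop isn't clearly reached yet. I'll go a little further.

Call:
arm_command(
  plan=[
    [1,0,0,0,0,0,0.04],
    [1,0,0,0,0,0,0.04],
    [1,0,0,0,0,0,0],
  ],
)

```text
t: 15.3
tool_pos: [615.9, 145.1, 169.3]
eef_rot: [[0.8, 0.6, 0.0], [0.6, -0.8, -0.0], [0.0, 0.0, -1.0]]
wrist_force: [-1.5, -0.2, 1.3]
width: 0.151
gripper_force: 30.4
```

```bash
python3 - <<'E'
from h import *; import cv2; todo((615.5,145,169),-49)
cv2.imwrite("pics/side5.png",cv2.resize(bot.camera("side")[160:310,180:330,::-1],None,fx=4,fy=4,interpolation=cv2.INTER_CUBIC))
E
```

```text
pos [615.9 145.1 169.3] yaw -53.1 tilt [ 0.0001 -0.0001] shift [-0.4 -0.1  0.3] wz -0.072 w 0.151 gf 30.36642998456955 F [-1.5 -0.2  1.3] M [-0.01  0.43  0.57] t 15.3
```

View pics/side5.png

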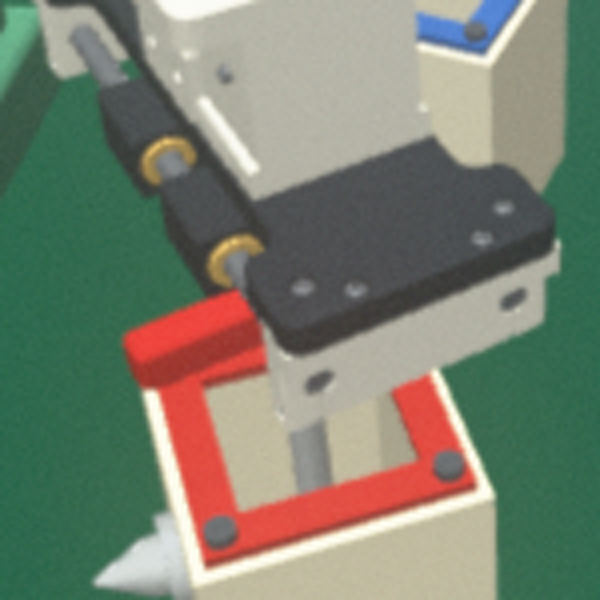

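The key is upright with the bar turned, end at (140,355), and the moment has jumped to 0.57 N m, so the stop is reached. I'll relax slightly, open and rise straight up.

Call:
arm_command(
  plan=[
    [1,0,0,0,0,0,-0.04],
    [1,0,0,0,0,0,0],
    [0,0,0,0,0,0,0],
    [0,0,0,0,0,0,0],
    [0,0,0,0,0,0,0],
    [0,0,0,0,0,0,0],
    [0,0,0,-0.01,0,0,0],
    [0,0,0,-0.02,0,0,0],
    [0,0,0,-0.03,0,0,0],
    [0,0,0,-0.03,0,0,0],
    [0,0,0,-0.03,0,0,0],
    [0,0,0,0,0,0,0],
  ],
)

```text
t: 16.85
tool_pos: [617.0, 145.2, 292.8]
eef_rot: [[0.778, 0.629, 0.007], [0.629, -0.778, 0.001], [0.006, 0.003, -1.0]]
wrist_force: [0.5, -0.7, -0.7]
width: 0.499
gripper_force: 0.0
```

```bash
python3 - <<'E'
from h import *; import cv2; todo((615.5,145,169),-49)
a=cv2.resize(bot.camera("side")[150:310,180:340,::-1],None,fx=3.7,fy=3.7,interpolation=cv2.INTER_CUBIC)
for z in (169,185):
  for s in (-50,50):
    t=np.radians(38.5); u,v=proj("side",np.array([615.5+s*np.cos(t),145+s*np.sin(t),z])); cv2.drawMarker(a,(int((u-180+.5)*3.7),int((v-150+.5)*3.7)),(0,255,0),cv2.MARKER_CROSS,10,1)
cv2.imwrite("pics/side6.png",a)
E
```

```text
pos [617.  145.2 292.8] yaw -51.1 tilt [0.0066 0.0008] shift [ -1.9  -1.2 123.8] wz -0.036 w 0.499 gf 0.0 F [ 0.5 -0.7 -0.7] M [-0.1   0.13  0.  ] t 16.85
```

View pics/side6.png

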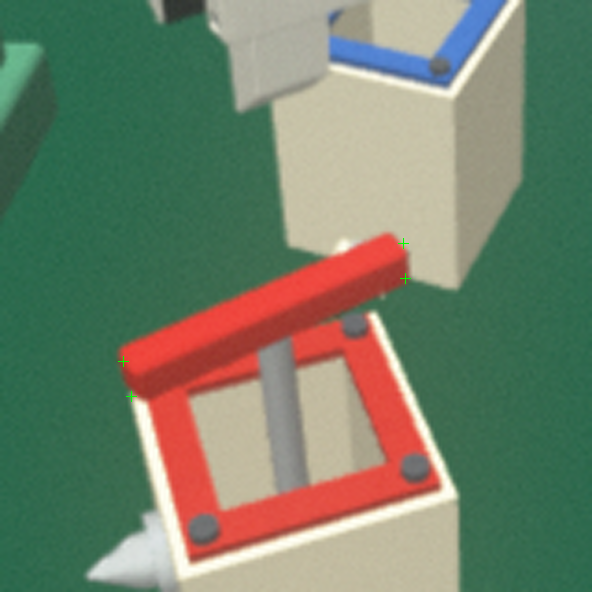

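The key stands alone and upright, its bar ends (122,360) and (405,245) matching the predicted home height. The gripper is clear and the bar is at the locked angle, so I'll hand in.

```bash
python3 -c "
from rig import bot; print(bot.finish_job())"
```

```text
the job is handed in; nothing more can be done
None
```

The long red key stands upright and home in the red-rimmed post, turned clockwise to the stem's stop and released; the arm never went near the blue key, and I handed the job in at about 17 s (no verdict was returned).

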